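Close the copper damper of the stovetop smoker

TASK

The flat steel smoker on the range has two sliding dampers let into its top, one copper and one blue, and neither has a handle. Close the copper damper fully: press down on the bare copper plate and slide it over its open vent as far as it goes, then let go. Leave the blue damper as it is.

Things in the scene. Friction and masses are not known exactly. Their poses are not given: they have to be found in the camera images.
- copper_damper (a joint): how far the copper damper is open, in m: 0 = closed (end stop), 0.08 = fully open; starts 0.055 to 0.08 open. It slides straight, stays where it is left and resists with about 1.2 N of dry friction: closed fingertips pressed down with about 6 to 20 N carry it along.
- copper_edge (a point): top face of the copper damper (smooth bare orange-brown plate, 63 mm wide), middle of its leading edge, which borders the open vent; moves with the plate, 58.5 mm above the range top. x axis = closing direction, from plate to vent; y across, z up. At least 59 mm of plate lies bare behind this edge (-x), the rest is under the top sheet: press about 30 mm behind the edge.
- blue_edge (a point): the same point on the blue damper: a blue painted plate, otherwise like the copper one and parallel to it, 94 mm to its -y side, 30 to 80 mm open at the start; to be left alone. Axes as for the copper one.
- smoker: flat steel box 280 x 190 x 60 mm, fixed on the range, turned any way round, a low wire handle at each short end. Origin at the centre of its underside, x along its length = closing direction of both dampers, z up. In its top are two windows 140 x 64 mm, each framing a plate 1.5 mm below the top sheet and its open vent, a dark grille 7 mm below the plate's top.

How it is judged:
At the end, for the whole second after the job is handed in: the copper damper is closed to within 10 mm and at rest, and the blue damper is within 10 mm of where it started (value of joint copper_damper below 0.01 m and velocity of joint copper_damper between -0.005 and 0.005 m/s and distance of blue_edge from where it was at the start of the episode below 0.01 m); the robot touches nothing.
It fails at once if the blue damper is moved by more than 10 mm (distance of blue_edge from where it was at the start of the episode above 0.01 m).
It also fails if it takes over 29 s, if anything falls off the work surface, if the arm or the gripper's body presses on something with over 40 N, if the wrist force passes 120 N, or if a joint passes its speed limit or range.

ROBOT

A 6-joint arm with a two-finger parallel gripper is mounted at the origin on a cart in front of the work surface, level with it; the furniture and walls round the work are solid. World frame = base frame: x ahead of the robot, y to its left, z up, the work surface at z = 0. Lengths are in m, angles in rad, forces in N, time in s.
With the tool pointing down it reaches from about 0.375 to 0.9 m from the base axis. Payload 3.1 kg.
Tool frame: the origin (TCP) lies midway between the tips of the shut fingers; the grasp point (between the pads) lies 19 mm behind it; z points along the fingers, y is the line along which they close (so a half turn about z gives the same grasp; the last joint's range is limited). The gripper opens to 87 mm and grips with 3 to 60 N. Pads are 19 mm wide; open, the fingers measure 117 mm over their backs; the gripper's body (75 mm by 190 mm) begins 51 mm behind the grasp point.
Start: joints at [1.004, 0.527, 1.433, -0, 1.181, -0.178], TCP at [0.237, 0.578, 0.223] pointing down, gripper open.
Joint ranges: [-3.08, 3.08], [-0.75, 2.2], [0.22, 2.44], [-1.43, 4.57], [0, 2.65], [-2.85, 2.85]. Speed limits (rad/s): [2.79, 2.79, 3.14, 3.14, 3.14, 3.14].

INTERFACE

Orientations are given as a 3x3 rotation matrix whose columns are the frame's x, y, z axes.
In Python, from rig import env, viewer, workorder gives the robot as it stands. The module is installed in compiled form; this text tells all that it offers.
- The arm moves only by the shell command python3 -m jog 'ROWS' [FORCE]. ROWS is JSON, a list of rows, each a list of 3 entries, a list of its own where there are three numbers: the opening, from 0 (shut) to 1 (fully open), then the shift along the tool's x, y, z in mm, then the turn, a rotation vector about the tool's x, y, z in degrees. In form: [[claw, [x, y, z], [rx, ry, rz]], ...]. A call has 1 to 10 rows; each row shifts and turns the commanded pose from where the row before left it, along the tool's axes as they then stand; what a row does not reach is not made up. A row lasts 1/12 s, in which the tool goes at most 41.7 mm and 7.16 degrees, less where a joint would pass 70% of its speed; a pose out of reach is approached as far as the arm can. A call with a gripper value outside its range is refused whole. The fingers move at their own pace and stop on an object; FORCE is the grip in N (left out, the last holds). Time passes only in rows, so rows that do not move let the fingers close. It gives the time, the measured TCP pose, the force, the opening and the grip force at its end, in the units of the state.
- env.read_state(): the state, without advancing time (a new reading comes with each control period).
- viewer.grab_frame(name): name is "side" or "top"; returns the picture (384x512x3 uint8, blue, green, red); there is no depth.
- viewer.camera_params(name): a dict with "K" (3x3 intrinsics, pixels), "xyz" and "attitude" of the camera in the world. Camera axes: x right, y down, z forward; pixel columns grow to the right and rows downward; lengths in m; the calibration is good to about 2 mm. A picture is of the moment at which its call begins. camera_params takes no time and is no camera call.
- workorder.sign_off(): hands the job in; it is judged then, once.
Trained networks look in the newest picture that a camera, given by its name, has taken for a name from the list of things; names that differ only in an ending like _2 or _b are one class to them, and where a whole thing is asked for, a point or a joint stands for the part that bears it (a point fixed in the world has none). Each returns a list of dicts, best first, with "conf" (0 to 1); they miss things now and then, are a little off and sometimes report something else, mostly with a low value. They report only what shows in the picture. A call takes as long as a camera call.
- viewer.silhouettes(camera, label): "region" (384x512 bool, what is visible of it) and "uv" ([column, row] in pixels, amid what is visible of it).
The state is a dict: "time": time; "q": joint angles; "qvel": joint speeds; "effort": joint torques, N m; "position": TCP position; "orientation": TCP orientation; "wrist_force": force on the tool from outside, world axes, zero at the start; "moment": the same for the moment, N m; "width": finger opening in m; "finger_force": force on a finger pad.
Only numpy, scipy, OpenCV 4.12 (cv2) and the standard library are available. Lean on these libraries where they do the work, as an engineer would, in place of code of your own. Each camera call takes 0.05 s, during which the arm holds its last target. There are 200 camera calls.

## Working session

There is one attempt and no reset: what is moved stays moved. The work goes in short steps, Python scripts to look and compute and a shell command to move; the robot and the scene stay as the last step left them, time stands still between calls to the robot, and variables do not carry over. Pictures are saved under pics/ and viewed, at most 10 in all, crops included, and the job is handed in when it is done.

```bash
mkdir -p pics
python3 - <<'E'
from rig import env, viewer
import cv2,numpy as np
ims=[]
for n in ("side","top"):
    im=viewer.grab_frame(n); cv2.imwrite(f"pics/{n}0.png",im)
    p=viewer.camera_params(n); print(n,np.round(p["K"],1).tolist(),np.round(p["xyz"],3),np.round(p["attitude"],3).tolist())
    for l in ("copper_edge","blue_edge","smoker"):
        for d in viewer.silhouettes(n,l)[:2]:
            r=d["region"]; rr=cv2.minAreaRect(np.argwhere(r)[:,::-1].astype(np.float32))
            print(l,round(d["conf"],2),np.round(d["uv"]),r.sum(),np.round(cv2.boxPoints(rr)).tolist())
s=env.read_state(); print(s["time"],s["position"],s["orientation"],s["wrist_force"])
E
```

```text
side [[398.9, 0.0, 256.0], [0.0, 398.9, 196.9], [0.0, 0.0, 1.0]] [ 0.223 -0.552  0.556] [[0.866, -0.303, 0.399], [-0.501, -0.498, 0.708], [-0.016, -0.813, -0.582]]
copper_edge 0.89 [256. 210.] 675 [[239.0, 205.0], [273.0, 195.0], [279.0, 218.0], [246.0, 227.0]]
blue_edge 0.86 [296. 199.] 873 [[272.0, 190.0], [291.0, 172.0], [322.0, 206.0], [304.0, 223.0]]
smoker 0.57 [288. 233.] 11420 [[213.0, 189.0], [311.0, 139.0], [373.0, 258.0], [274.0, 308.0]]
top [[390.6, 0.0, 256.1], [0.0, 390.6, 195.7], [0.0, 0.0, 1.0]] [0.349 0.059 0.897] [[-0.115, -0.953, 0.279], [-0.993, 0.112, -0.026], [-0.006, -0.28, -0.96]]
copper_edge 0.58 [273. 213.] 908 [[256.0, 203.0], [290.0, 203.0], [290.0, 229.0], [256.0, 229.0]]
blue_edge 0.84 [266. 172.] 1206 [[243.0, 187.0], [244.0, 161.0], [291.0, 163.0], [290.0, 189.0]]
smoker 0.97 [282. 198.] 11306 [[210.0, 239.0], [213.0, 152.0], [357.0, 158.0], [354.0, 245.0]]
0.4 [0.23684031 0.57827343 0.22239708] [[-9.25365625e-01  3.79075766e-01 -1.50794245e-04]
 [ 3.79075794e-01  9.25365591e-01 -2.57652687e-04]
 [ 4.18699156e-05 -2.95585388e-04 -9.99999955e-01]] [-0.4194827   0.05425713  0.05343205]
```

View pics/top0.png

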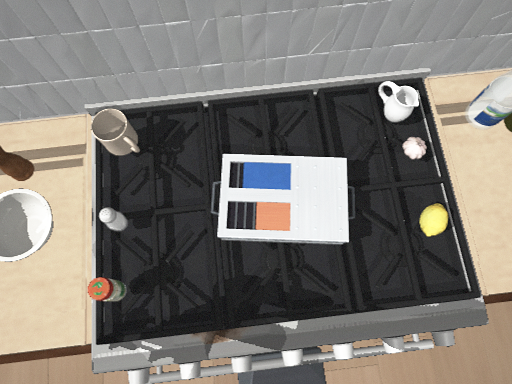

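View pics/side0.png

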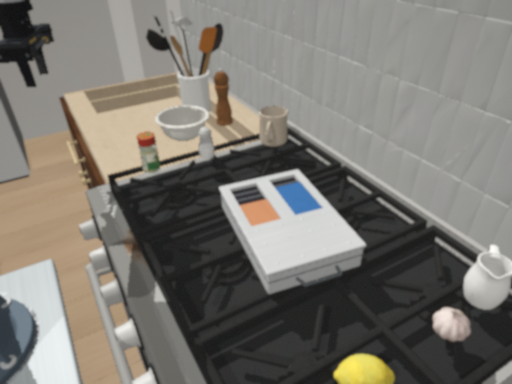

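The top view shows the smoker mid-range, with the copper plate at cols 256–290, rows 203–229. Its dark vent is to the left (cols 228–256), so it closes towards image left, about world +y. Blue lies above it (rows 161–189), towards world +x. The side view agrees.

```bash
cat > h.py <<'E'
import numpy as np,cv2
from rig import env,viewer
def ray(n,uv,z):
    p=viewer.camera_params(n);K=np.array(p["K"]);R=np.array(p["attitude"]);c=np.array(p["xyz"])
    uv=np.atleast_2d(uv).astype(float)
    d=(R@np.linalg.inv(K)@np.c_[uv,np.ones(len(uv))].T).T
    return c+d*((z-c[2])/d[:,2])[:,None]
def plate(n,im,kind):
    h=cv2.cvtColor(im,cv2.COLOR_BGR2HSV)
    m=cv2.inRange(h,(5,90,90),(18,255,255)) if kind=="copper" else cv2.inRange(h,(100,120,60),(125,255,255))
    s=viewer.silhouettes(n,kind+"_edge")
    m&=cv2.dilate(s[0]["region"].astype(np.uint8)*255,np.ones((9,9)))
    c=max(cv2.findContours(m,0,2)[0],key=cv2.contourArea)
    P=ray(n,c[:,0,:],.0585)[:,:2]
    rr=cv2.minAreaRect((P*1000).astype(np.float32))
    return cv2.boxPoints(rr)/1000,rr
E
python3 - <<'E'
from h import *
for n in("side","top"):
    im=viewer.grab_frame(n)
    for k in("copper","blue"):
        b,r=plate(n,im,k); print(n,k,np.round(b,3).tolist(),np.round(r[1]),round(r[2],1))
print(np.round(ray("top",[[222,154],[349,157],[348,243],[219,240]],.06),3).tolist())
s=env.read_state();print(s["time"])
E
```

```text
side copper [[0.5099999904632568, -0.024000000208616257], [0.5680000185966492, -0.032999999821186066], [0.5789999961853027, 0.04100000113248825], [0.5210000276565552, 0.05000000074505806]] [74. 59.] 81.3
side blue [[0.6039999723434448, -0.03700000047683716], [0.6589999794960022, -0.04600000008940697], [0.6759999990463257, 0.054999999701976776], [0.6209999918937683, 0.06400000303983688]] [102.  56.] 80.6
top copper [[0.5059999823570251, -0.026000000536441803], [0.5669999718666077, -0.03500000014901161], [0.5789999961853027, 0.039000000804662704], [0.5180000066757202, 0.04800000041723251]] [75. 62.] 81.1
top blue [[0.6000000238418579, -0.039000000804662704], [0.6600000262260437, -0.04800000041723251], [0.6759999990463257, 0.05700000002980232], [0.6159999966621399, 0.06599999964237213]] [106.  61.] 81.2
[[0.701, 0.103, 0.06], [0.659, -0.186, 0.06], [0.464, -0.148, 0.06], [0.502, 0.127, 0.06]]
0.7
```

```bash
python3 -m jog '[[0,[-25,-20,0],[0,0,0]],[0,[-25,-20,0],[0,0,0]],[0,[-25,-20,0],[0,0,0]],[0,[-25,-20,0],[0,0,0]],[0,[-25,-20,0],[0,0,0]],[0,[-25,-20,0],[0,0,0]],[0,[-25,-20,0],[0,0,0]],[0,[-25,-20,0],[0,0,0]],[0,[-25,-20,0],[0,0,0]],[0,[-25,-20,0],[0,0,0]]]' 20
python3 -m jog '[[0,[-25,-20,0],[0,0,0]],[0,[-25,-20,0],[0,0,0]],[0,[-25,-20,0],[0,0,0]],[0,[-25,-20,0],[0,0,0]],[0,[-25,-20,0],[0,0,0]],[0,[-25,-20,0],[0,0,0]],[0,[-25,-20,0],[0,0,0]],[0,[0,0,0],[0,0,-6.7]],[0,[0,0,0],[0,0,-6.8]],[0,[0,0,0],[0,0,0]]]'
```

```text
time: 1.53
position: [0.393, 0.2972, 0.2228]
orientation: [[-0.925, 0.379, 0.001], [0.379, 0.925, 0.0], [-0.001, 0.0, -1.0]]
wrist_force: [0.8, -1.1, -0.4]
width: 0.0286
finger_force: 0.0
time: 2.37
position: [0.5017, 0.1018, 0.2226]
orientation: [[-0.988, 0.152, 0.0], [0.152, 0.988, 0.0], [-0.0, 0.0, -1.0]]
wrist_force: [-0.6, 0.9, 0.3]
width: 0.0007
finger_force: 0.0
```

```bash
python3 -m jog '[[0,[-18,-27,0],[0,0,0]],[0,[-18,-27,0],[0,0,0]],[0,[-19,-26,0],[0,0,0]],[0,[0,0,30],[0,0,0]],[0,[0,0,30],[0,0,0]],[0,[0,0,30],[0,0,0]],[0,[0,0,30],[0,0,0]],[0,[0,0,20],[0,0,0]],[0,[0,0,10],[0,0,0]],[0,[0,0,0],[0,0,0]]]'
python3 - <<'E'
from h import *
for n in("side","top"):
    im=viewer.grab_frame(n); cv2.imwrite(f"pics/{n}1.png",im)
a=cv2.imread("pics/side1.png")[110:310,180:400];b=cv2.imread("pics/top1.png")[110:310,180:400]
cv2.imwrite("pics/c1.png",cv2.resize(np.hstack([a,b]),(800,364),interpolation=cv2.INTER_CUBIC))
E
```

```text
time: 3.2
position: [0.5419, 0.0157, 0.0705]
orientation: [[-0.988, 0.154, -0.005], [0.154, 0.988, 0.001], [0.005, 0.0, -1.0]]
wrist_force: [0.1, 0.1, 0.7]
width: 0.0004
finger_force: 0.0
```

View pics/c1.png

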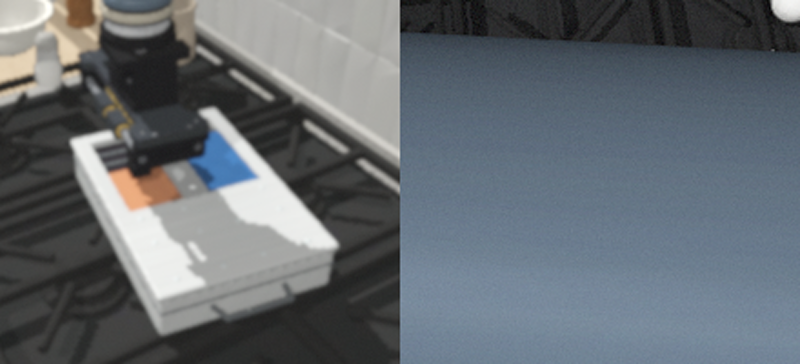

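The side crop shows the shut fingertips just above the copper plate (crop 140,170), clear of blue. The arm blocks the top view. Next I lower until contact.

```bash
python3 -m jog '[[0,[0,0,5],[0,0,0]],[0,[0,0,4],[0,0,0]],[0,[0,0,2],[0,0,0]],[0,[0,0,1],[0,0,0]],[0,[0,0,0],[0,0,0]]]'
```

```text
time: 3.72
position: [0.5435, 0.0152, 0.0607]
orientation: [[-0.988, 0.153, 0.0], [0.153, 0.988, -0.0], [-0.0, 0.0, -1.0]]
wrist_force: [0.2, 0.5, 0.7]
width: 0.0003
finger_force: 0.0
```

```bash
python3 -m jog '[[0,[0,0,1.5],[0,0,0]],[0,[0,0,1],[0,0,0]],[0,[0,0,0],[0,0,0]],[0,[0,0,0],[0,0,0]]]'
```

```text
time: 4.05
position: [0.5437, 0.0151, 0.0589]
orientation: [[-0.988, 0.153, 0.001], [0.153, 0.988, -0.0], [-0.001, -0.0, -1.0]]
wrist_force: [-0.9, 0.3, 5.0]
width: 0.0006
finger_force: 2.8
```

```bash
python3 -m jog '[[0,[0,0,0.7],[0,0,0]],[0,[0,0,0.5],[0,0,0]],[0,[0,0,0],[0,0,0]]]'
```

```text
time: 4.3
position: [0.5437, 0.0151, 0.0588]
orientation: [[-0.988, 0.152, 0.001], [0.152, 0.988, -0.0], [-0.001, -0.0, -1.0]]
wrist_force: [-2.5, -0.9, 13.4]
width: 0.0004
finger_force: 6.8
```

Contact at 13 N. Next I slide along tool +y (the closing direction).

```bash
python3 -m jog '[[0,[0,3,0],[0,0,0]],[0,[0,4,0],[0,0,0]],[0,[0,4,0],[0,0,0]],[0,[0,4,0],[0,0,0]],[0,[0,4,0],[0,0,0]],[0,[0,0,0],[0,0,0]]]'
```

```text
time: 4.8
position: [0.5468, 0.0344, 0.0588]
orientation: [[-0.988, 0.152, 0.002], [0.152, 0.988, -0.0], [-0.002, 0.0, -1.0]]
wrist_force: [-2.4, 0.9, 13.2]
width: 0.0004
finger_force: 6.7
```

```bash
python3 -m jog '[[0,[0,5,0],[0,0,0]],[0,[0,5,0],[0,0,0]],[0,[0,5,0],[0,0,0]],[0,[0,5,0],[0,0,0]],[0,[0,5,0],[0,0,0]],[0,[0,5,0],[0,0,0]],[0,[0,3,0],[0,0,0]],[0,[0,0,0],[0,0,0]]]'
python3 - <<'E'
from h import *
im=viewer.grab_frame("side"); cv2.imwrite("pics/s2.png",cv2.resize(im[130:280,180:380],(800,600),interpolation=cv2.INTER_CUBIC))
E
```

```text
time: 5.47
position: [0.5519, 0.0671, 0.0588]
orientation: [[-0.988, 0.152, 0.002], [0.152, 0.988, 0.0], [-0.002, 0.0, -1.0]]
wrist_force: [-2.6, 1.5, 13.2]
width: 0.0004
finger_force: 6.4
```

View pics/s2.png

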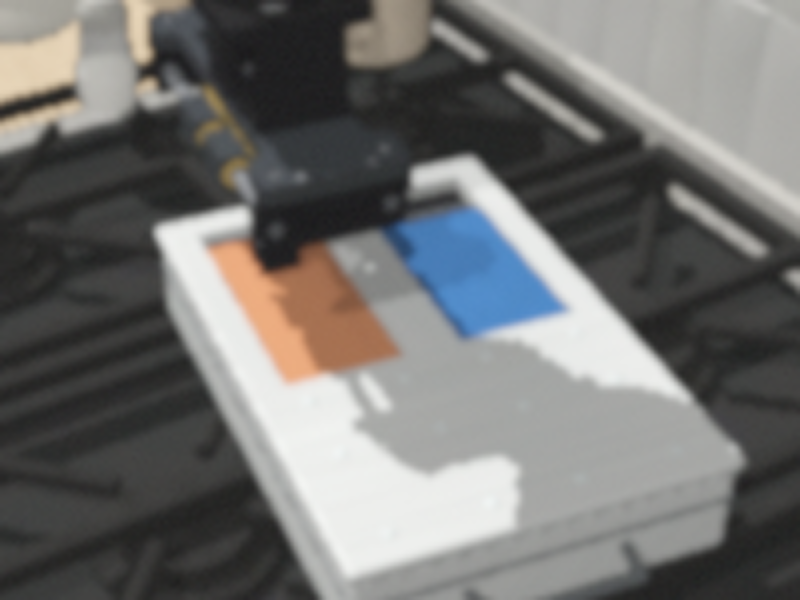

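The copper plate travels with the fingers. Its leading edge (crop 215,245) is nearly at the window end, and blue is unchanged. I'll push the last ~13 mm plus a little over-travel, watching the force.

```bash
python3 -m jog '[[0,[0,4,0],[0,0,0]],[0,[0,4,0],[0,0,0]],[0,[0,3,0],[0,0,0]],[0,[0,2,0],[0,0,0]],[0,[0,2,0],[0,0,0]],[0,[0,0,0],[0,0,0]]]'
```

```text
time: 6.02
position: [0.5539, 0.0794, 0.0588]
orientation: [[-0.989, 0.15, 0.001], [0.15, 0.989, -0.004], [-0.001, -0.004, -1.0]]
wrist_force: [-2.7, -6.4, 13.5]
width: 0.0002
finger_force: 6.6
```

The lateral force jumped to 6.4 N, which is the end stop. I'll lift straight up, back away and check from the top.

```bash
python3 -m jog '[[0,[0,0,-10],[0,0,0]],[0,[0,0,-30],[0,0,0]],[0,[0,0,-40],[0,0,0]],[0,[0,0,-40],[0,0,0]],[0,[0,40,-20],[0,0,0]],[0,[0,40,0],[0,0,0]],[0,[0,40,0],[0,0,0]],[0,[0,40,0],[0,0,0]],[0,[0,40,0],[0,0,0]],[0,[0,40,0],[0,0,0]]]'
python3 -m jog '[[0,[20,30,0],[0,0,0]],[0,[20,30,0],[0,0,0]],[0,[20,30,0],[0,0,0]],[0,[20,30,0],[0,0,0]],[0,[0,0,0],[0,0,0]],[0,[0,0,0],[0,0,0]]]'
python3 - <<'E'
from h import *
for n in("side","top"):
    im=viewer.grab_frame(n)
    for k in("copper","blue"):
        b,r=plate(n,im,k); print(n,k,np.round(b,3).tolist(),np.round(r[1]),round(r[2],1))
cv2.imwrite("pics/t3.png",cv2.resize(im[130:280,180:380],(800,600),interpolation=cv2.INTER_CUBIC))
E
```

```text
time: 6.85
position: [0.5896, 0.318, 0.1959]
orientation: [[-0.988, 0.153, 0.0], [0.153, 0.988, 0.0], [-0.0, 0.0, -1.0]]
wrist_force: [1.3, -0.5, 0.2]
width: 0.0004
finger_force: 0.0
time: 7.35
position: [0.5274, 0.4488, 0.1954]
orientation: [[-0.989, 0.148, -0.0], [0.148, 0.989, -0.0], [0.0, -0.0, -1.0]]
wrist_force: [0.2, 0.1, -0.1]
width: 0.0005
finger_force: 0.0
side copper [[0.5090000033378601, -0.024000000208616257], [0.5680000185966492, -0.03400000184774399], [0.5879999995231628, 0.09700000286102295], [0.5289999842643738, 0.10599999874830246]] [132.  59.] 81.3
side blue [[0.6039999723434448, -0.03700000047683716], [0.6589999794960022, -0.04699999839067459], [0.675000011920929, 0.05299999937415123], [0.6200000047683716, 0.06300000101327896]] [101.  56.] 80.6
top copper [[0.5059999823570251, -0.026000000536441803], [0.5680000185966492, -0.03500000014901161], [0.5889999866485596, 0.10000000149011612], [0.5270000100135803, 0.10899999737739563]] [137.  62.] 81.1
top blue [[0.6000000238418579, -0.039000000804662704], [0.6600000262260437, -0.04800000041723251], [0.6759999990463257, 0.05700000002980232], [0.6159999966621399, 0.06599999964237213]] [106.  61.] 81.2
```

View pics/t3.png

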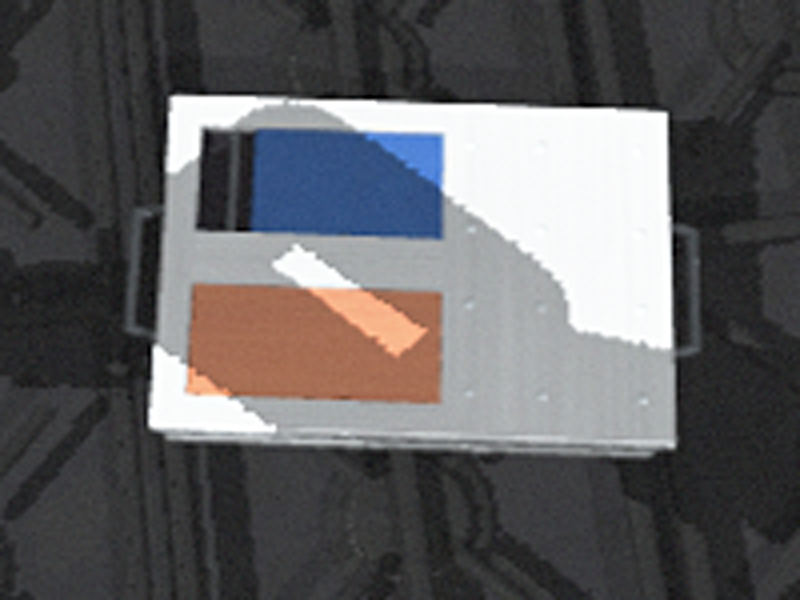

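The copper plate fills its window (crop cols 188–442), with no vent left showing. Blue measures the same as at the start, and the arm is clear.

```bash
python3 -c "
from rig import workorder
print(workorder.sign_off())"
```

```text
the job is handed in; nothing more can be done
None
```

The copper damper is closed to its end stop, the blue damper hasn't moved, the arm is clear, and I handed the job in at about 7.5 s; sign-off returned no verdict.

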